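# Wedge up the tilting board of a carving stand and hold the wedge

## Task

On the carving stand a tilting board carries a carved oarlock. Take the long slim wedge (not the short steep one) by its heel, and slide it along the stand's base, thin end first, into the mouth under the middle of the board's front lip; ease it in gently (pressing on the board with less than 25 N) until the board's feet stand about 5 mm clear of the base. Finish while still gripping the wedge in place, flat on the base and alone carrying the board; do not lift the board with the gripper, and leave everything else on the bench where it is.

Things in the scene. Friction and masses are not known exactly. Their poses are not given: they have to be found in the camera images.
- wedge_heel (a point): Centre of the heel (grip block) of the long slim wedge, loose pale wood, 145 long, 36 wide, 70 to 120 g, lying flat on the bench at the start. x points along the wedge to its thin tip, y across, z up. The heel is the thick end: 45 long, 36 wide, 30 mm high; this point is half-way up, 15 mm above the flat underside.
- wedge_tip (a point): Middle of the lower edge of the long wedge's thin end, on its underside, 122.5 mm ahead (x) of wedge_heel and 15 mm below it. From the heel's front face the ramp runs 100 mm in a straight line, from 25 mm high at the heel down to 5 mm at the tip (slope 0.2).
- wedge: The long slim wedge itself: origin on its underside, half-way along its 145 mm, same axes as wedge_heel; the heel's centre is 50 mm behind it.
- mouth (a point): Fixed point on top of the stand's base, straight below the middle of the tilting board's front lip. x points horizontally into the mouth, the way the wedge goes in; y along the lip, z up. The mouth is the gap under the lip, 12 mm high, 100 mm wide between two feet. The ramp meets the lip when the tip is 35 mm past this point; then the lip rises 1 mm per 5 mm of wedge (5 mm up at 60 mm past).
- lip (a point): Lowest point, at mid-width, of the 8 mm steel rod along the board's front lower edge: 12 mm above the base when down, rising with the board. The board is pale wood, 190 mm lip to hinge, 170 wide, 21 thick, two dark feet under its front corners, a carved oarlock 285 mm tall screwed on top, its foot block 60 mm behind the lip.
- board (a joint): Tilt of the board about the hinge at its far end (190 mm from the lip), rad: 0 with its feet on the base, growing as the front is raised; the lip's lift is 190 mm times this (5 mm is 0.026). It falls back by its own weight: board and oarlock weigh 0.7 to 1.4 kg and press down at the lip with about 3 to 6 N.
- stand: The stand's fixed base: plywood 380 x 200 mm, 18 mm thick, its top 18 mm above the bench; origin at the centre of its underside, x the way the wedge goes in. The mouth is 5 mm before its centre, so 185 mm of free apron lie in front of the mouth, on which the wedge slides.
- short_wedge: A short steep pale wedge, 75 mm long, 40 mm wide, 45 mm high at the thick end; origin at the centre of its underside. Not for this job: leave it.
- mallet: Dark wooden carving mallet standing on its head, 84 mm across, 217 mm tall; origin at the centre of its underside. Leave it.
- tin: Plain metal can, 74 mm diameter, 100 mm tall; origin at the centre of its underside. Leave it.
- jar: Amber glass jar, 60 mm diameter, 85 mm tall; origin at the centre of its underside. Leave it.
- offcut: Dark wood offcut, 55 x 110 x 28 mm; origin at the centre of its underside. Leave it.
- gouge: Carving gouge lying flat, 222 mm long along its x, wooden handle 26 mm thick towards -x; origin under the front end of the handle. Leave it.
- sanding_block: Cork sanding block, 100 x 65 x 32 mm; origin at the centre of its underside. Leave it.
There are look-alikes about, which are no part of the job. What is shaped like the wedge but blue, green or orange is not meant.

How it is judged:
On the way, in this order (a step that is already met when the one before it is completed fails the run):
1. the gripped wedge lies flat on the base with its tip in the mouth, the board still down (x of wedge_tip in the frame of mouth between 0.003 and 0.045 m and y of wedge_tip in the frame of mouth between -0.04 and 0.04 m and z of wedge_tip in the frame of mouth below 0.006 m and value of joint board below 0.0105 rad and contact force between the fingers and wedge above 5 N), for 0.1 s.
2. the wedge lifts the board's feet 2.5 to 8.5 mm off the base while the gripper holds it (value of joint board between 0.0132 and 0.0447 rad and contact force between wedge and board above 1 N and contact force between the fingers and wedge above 5 N and contact force between each of the arm, the fingers and board below 0.5 N and x of wedge_tip in the frame of mouth above 0.03 m and z of wedge_tip in the frame of mouth below 0.005 m and z of wedge_heel in the frame of mouth below 0.021 m), for 0.3 s.
At the end, for the whole second after the job is handed in: Feet 2.5 to 8.5 mm off the base (tilt 0.0132 to 0.0447 rad), carried by the long wedge (over 1 N), not by the robot (under 0.5 N); tip over 30 mm past the mouth and under 5 mm above the base, heel centre under 21 mm above it; fingers grip the wedge (over 5 N); all still (all of step 2 and linear speed of each of wedge, board below 0.01 m/s); the arm keeps its last pose, push and grip.
It fails at once if the wedge presses on the board with more than 25 N (contact force between wedge and board above 25 N).
It fails at once if the robot pushes or lifts the board itself (contact force between any of the arm, the fingers and board above 5 N).
It fails at once if something else on the bench is shifted by more than 20 mm (distance of any of short_wedge, mallet, tin, jar, offcut, gouge, sanding_block from where it was at the start of the episode above 0.02 m).
It also fails if it takes over 35 s, if anything falls off the work surface, if the arm or the gripper's body presses on something with over 40 N, if the wrist force passes 120 N, or if a joint passes its speed limit or range.

## Robot

A 7-joint arm with a two-finger parallel gripper is mounted at the origin on the work surface. World frame = base frame: x ahead of the robot, y to its left, z up, the work surface at z = 0. Lengths are in m, angles in rad, forces in N, time in s.
With the tool pointing down it reaches from about 0.4 to 0.75 m from the base axis. Payload 19.5 kg.
Tool frame: the origin (TCP) lies on the centre line of the jaws, within the pads' length; the fingertips stand r.tip_extent ahead of it and the grasp point (between the pads) lies 5 mm behind it (r.tip_extent is the distance from the TCP to the fingertips, in m); z points along the fingers, y is the direction in which the jaws open and shut (so a half turn about z gives the same grasp; the last joint's range is limited). The gripper opens to 85 mm and grips with 20 to 120 N. Pads are 22 mm wide; open, the fingers measure 114 mm over their backs; the gripper's body (76 mm by 85 mm) begins 54 mm behind the grasp point. The pads swing forward as they close: fully open they stand 13 mm farther back than shut.
Start: joints at [-1.151, 0.707, -0.028, 1.485, 0.022, 0.951, -0.075], TCP at [0.256, 0.515, 0.245] pointing down, gripper open.
Joint ranges: [-2.71, 2.71], [-0.32, 2.16], [-1.57, 1.52], [0, 2.45], [-1.46, 4.6], [0, 2.02], [-2.83, 2.83]. Speed limits (rad/s): [1.89, 1.89, 2.57, 2.57, 3.01, 3.01, 3.01].

## Interface

Orientations are given as a unit quaternion [w, x, y, z].
In Python, from plant import r, grab_frame, finder gives the robot as it stands.
- The arm moves only by the tool play_rows, never from a script. Its arguments are lists of equal length, an entry for each row: "grip": the closure, from 0 (fully open) to 1 (shut); "offset": the shift along the world's x, y, z in cm, a list of three; "turn": the turn about the world's z in degrees. In form: {"grip": [grip, ...], "offset": [[x, y, z], ...], "turn": [turn, ...]}. A call has exactly 5 rows; each row is the pose to reach, as a shift and turn from the pose measured when the call began; what a row does not reach only later rows make up. A row lasts 1/12 s, in which the tool goes at most 41.7 mm and 7.16 degrees, less where a joint would pass 70% of its speed; a pose out of reach is approached as far as the arm can. A call with a gripper value outside its range is refused whole. The fingers move at their own pace and stop on an object; "newtons" is the grip in N (left out, the last holds). Time passes only in rows, so rows that repeat a pose let the fingers close, or fill a call up. It gives the time, the measured TCP pose, the force and the opening at its end, in the units of the state.
- r.observe(): the state, without advancing time (a new reading comes with each control period).
- grab_frame(name): name is "scene" or "top" or "wrist"; returns a dict with "frame" (420x560x3 uint8, red, green, blue), "range_z" (420x560 float32, m along the optical axis (not along the pixel's ray), 0 where there is no reading), "K" (3x3 intrinsics, pixels), "rvec" (rotation vector, rad) and "tvec" (3), from world to camera coordinates, as OpenCV has them; the wrist camera has in their place "hand_eye" (4x4, takes a point from camera to tool coordinates, whose origin is the TCP and whose axes are the flange's). Camera axes: x right, y down, z forward; pixel columns grow to the right and rows downward; lengths in m; the calibration is good to about 2 mm. The wrist camera is an equidistant fisheye: a pixel r from the principal point sees the ray r / f radians off the axis. A picture is of the moment at which its call begins: read the wrist's pose just before it.
- r.sign_off(): hands the job in, once; it reports no verdict.
Trained networks look in the newest picture that a camera, given by its name, has taken for a name from the list of things; names that differ only in an ending like _2 or _b are one class to them, and where a whole thing is asked for, a point or a joint stands for the part that bears it (a point fixed in the world has none). Each returns a list of dicts, best first, with "conf" (0 to 1); they miss things now and then, are a little off and sometimes report something else, mostly with a low value. They report only what shows in the picture. A call takes as long as a camera call. They do not tell look-alikes from the thing itself.
- finder.boxes_of(camera, label): "centre" ([x, y, z] in m, in world coordinates, good to about 4 mm: the middle of the surface that is visible of it).
- finder.landmark_of(camera, label): "centre" ([x, y, z] in m, in world coordinates, good to about 4 mm: a listed point, or the origin of a listed thing).
The state is a dict: "t": time; "qpos": joint angles; "qd": joint speeds; "tau": joint torques, N m; "position": TCP position; "tcp_rot": TCP orientation; "contact_force": force on the tool from outside, world axes, zero at the start; "wrist_torque": the same for the moment, N m; "width": finger opening in m.
Only numpy, scipy, OpenCV 4.12 (cv2) and the standard library are available. Lean on these libraries where they do the work, as an engineer would, in place of code of your own. Each camera call takes 0.05 s, during which the arm holds its last target.

## Working session

There is one attempt and no reset: what is moved stays moved. The work goes in short steps, Python scripts to look and compute and a tool call to move; the robot and the scene stay as the last step left them, time stands still between calls to the robot, and variables do not carry over. Pictures are saved under pics/ and viewed, and the job is handed in when it is done.

Besides the shell and the picture viewer there is one more tool, called by a JSON object that holds its "api" and its "payload", one argument or row to a line. play_rows: Moves the arm, as the interface text tells. Its arguments: {"type":"object","properties":{"grip":{"type":"array","items":{"type":"number"}},"offset":{"type":"array","items":{"type":"array","items":{"type":"number"}}},"turn":{"type":"array","items":{"type":"number"}},"newtons":{"type":"number"}},"required":["grip","offset","turn"]}

```bash
mkdir -p pics; ls
python3 - <<'E'
from plant import r, grab_frame, finder
import cv2
print(r.tip_extent); s=r.observe(); print({k:(s[k]) for k in ('t','position','tcp_rot','width','contact_force')})
for n in ('scene','top'):
    d=grab_frame(n); cv2.imwrite(f'pics/{n}0.png',d['frame'][:,:,::-1])
    for l in ('wedge_heel','wedge_tip','wedge','mouth','lip','stand','short_wedge'):
        print(n,l,[(round(x['conf'],2),[round(float(v),3) for v in x['centre']]) for x in finder.landmark_of(n,l)])
print(r.observe()['t'])
E
```

```text
pics
0.014
{'t': 0.0, 'position': array([0.25606351, 0.51453487, 0.24482007]), 'tcp_rot': array([-1.08680720e-04,  2.28812627e-01,  9.73470313e-01, -5.64987170e-04]), 'width': 0.08566254953036394, 'contact_force': array([ 0.0095844 ,  0.31431757, -0.08496333])}
scene wedge_heel [(0.95, [0.61, -0.327, 0.011]), (0.81, [0.326, 0.108, 0.012]), (0.64, [0.755, -0.452, 0.014]), (0.6, [0.333, -0.352, 0.017]), (0.56, [0.307, -0.484, 0.016])]
scene wedge_tip [(0.92, [0.679, -0.353, 0.001]), (0.91, [0.582, -0.207, 0.001]), (0.83, [0.274, 0.22, -0.001]), (0.68, [0.424, -0.535, -0.002]), (0.55, [0.221, -0.305, 0.003])]
scene wedge [(0.96, [0.308, 0.155, -0.0]), (0.91, [0.292, -0.329, 0.001]), (0.78, [0.725, -0.412, 0.002]), (0.76, [0.595, -0.28, 0.002]), (0.68, [0.351, -0.502, 0.0]), (0.22, [0.741, 0.163, 0.001]), (0.19, [0.584, -0.206, 0.001])]
scene mouth [(0.82, [0.516, 0.134, 0.02])]
scene lip [(0.92, [0.518, 0.138, 0.031])]
scene stand [(0.77, [0.515, 0.144, 0.003]), (0.52, [0.75, -0.154, -0.004])]
scene short_wedge [(0.79, [0.424, -0.241, 0.001]), (0.25, [0.431, 0.449, 0.001])]
top wedge_heel [(0.89, [0.336, -0.352, 0.016]), (0.88, [0.756, -0.45, 0.011]), (0.86, [0.329, 0.113, 0.01]), (0.8, [0.608, -0.33, 0.015]), (0.8, [0.307, -0.485, 0.018])]
top wedge_tip [(0.98, [0.22, -0.307, 0.004]), (0.82, [0.68, -0.349, -0.0]), (0.77, [0.584, -0.208, 0.002]), (0.73, [0.427, -0.236, -0.0]), (0.72, [0.422, -0.536, -0.003]), (0.64, [0.281, 0.221, 0.002])]
top wedge [(0.97, [0.599, -0.28, 0.002]), (0.9, [0.353, -0.502, 0.001]), (0.83, [0.283, -0.331, -0.002]), (0.66, [0.721, -0.412, 0.004]), (0.62, [0.306, 0.158, 0.001])]
top mouth [(0.76, [0.515, 0.137, 0.016]), (0.2, [0.583, -0.206, -0.001])]
top lip [(0.94, [0.517, 0.135, 0.027])]
top stand [(0.89, [0.515, 0.144, -0.004]), (0.43, [0.425, -0.24, -0.002])]
top short_wedge [(0.64, [0.61, -0.328, 0.017]), (0.48, [0.513, 0.143, -0.001])]
0.8
```

View pics/scene0.png

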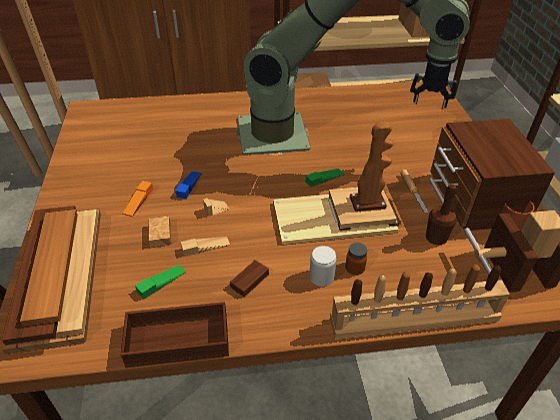

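View pics/top0.png

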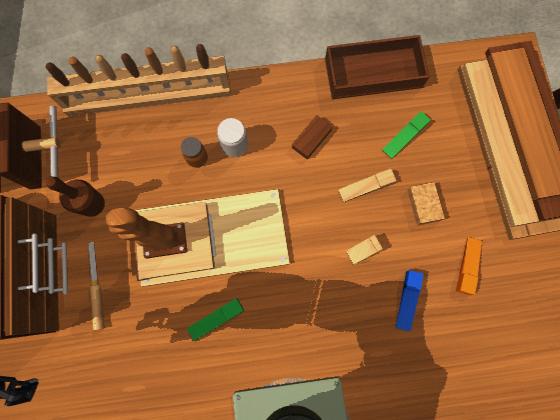

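The pictures show these long-wedge look-alikes (top px): pale (368,184), light green (408,133), dark green (215,318), blue (410,300), orange (471,265). The short steep pale wedge is at (365,250). By the description I choose the pale long one at (368,184), with its heel at (385,179), and will check it in a crop. The stand's mouth is at about (213,237), and the wedge goes in towards image left (+y).

```bash
cat > h.py <<'E'
import numpy as np, cv2
def cloud(d):
    K=d['K'];z=d['range_z'];v,u=np.mgrid[:z.shape[0],:z.shape[1]]
    pc=np.stack([(u-K[0,2])/K[0,0]*z,(v-K[1,2])/K[1,1]*z,z],-1)
    R=cv2.Rodrigues(np.array(d['rvec']))[0]
    return (pc-np.array(d['tvec']).ravel())@R
E
python3 - <<'E'
from plant import r, grab_frame, finder
from h import *
d=grab_frame('top'); W=cloud(d); f=d['frame']
np.savez('top.npz',W=W,f=f,z=d['range_z'])
print(W[179,388],W[188,350],W[240,250],W[300,330])
a=f[150:280,320:460,::-1]; b=f[180:300,120:300,::-1]
cv2.imwrite('pics/c1.png',np.vstack([cv2.resize(a,(560,300),interpolation=cv2.INTER_CUBIC),cv2.resize(b,(560,300),interpolation=cv2.INTER_CUBIC)]))
ok=d['range_z']>0
# wedge
def seg(u0,u1,v0,v1,z0,z1):
    m=np.zeros(ok.shape,bool); m[v0:v1,u0:u1]=1
    return m&ok&(W[...,2]>z0)&(W[...,2]<z1)
def rect(m):
    P=W[m][:,:2].astype(np.float32); print(len(P),cv2.minAreaRect(P*1000), W[m][:,2].min(),W[m][:,2].max()); 
rect(seg(330,400,165,205,.004,.05))
rect(seg(380,400,165,205,.02,.05))
m=seg(210,300,180,300,.012,.024); rect(m)
m=seg(120,300,180,300,.010,.024); rect(m)
m=seg(120,222,180,300,.035,.065); rect(m)
E
```

```text
[ 0.60280928 -0.33609148  0.02970149] [ 0.59671197 -0.23704238  0.01089192] [0.49146623 0.04244461 0.02244364] [ 0.31542657 -0.13935487  0.00253698]
929 ((603.2505493164062, -278.3511047363281), (186.5941162109375, 108.90687561035156), 82.4034652709961) 0.0040037380105047374 0.035871029719912434
210 ((608.17578125, -330.60015869140625), (35.64691162109375, 45.63066101074219), 12.951475143432617) 0.02017409995741099 0.035871029719912434
5440 ((517.0768432617188, 53.75252151489258), (200.14524841308594, 204.16854858398438), 1.0472196340560913) 0.01223898077371852 0.02390498947823425
6124 ((483.100830078125, 140.84918212890625), (265.3218994140625, 379.6661682128906), 0.9404266476631165) 0.010166214119878395 0.02390498947823425
3558 ((513.9730834960938, 231.39198303222656), (170.7939453125, 197.8522186279297), 1.0490379333496094) 0.035093510011991555 0.06498190256017311
```

View pics/c1.png

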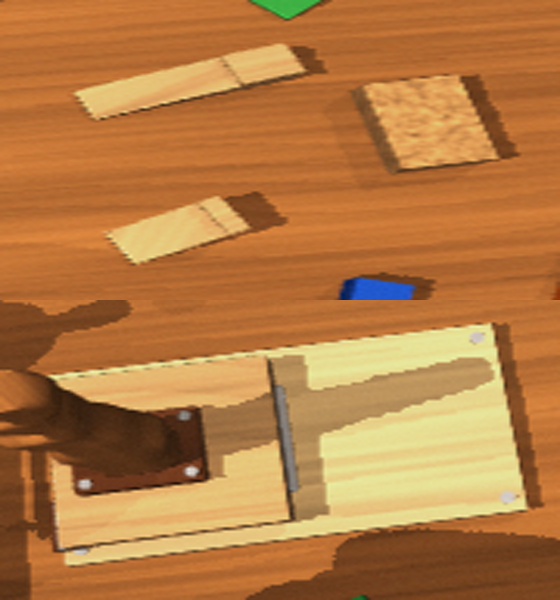

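{"api": "play_rows", "payload": {
  "grip": [0,0,0,0,0],
  "offset": [
    [0,0,4],
    [0,0,8],
    [0,0,12],
    [0,0,16],
    [0,0,20]
  ],
  "turn": [-6,-12,-18,-24,-30],
  "newtons": 40
}}

```text
t: 1.27
position: [0.2558, 0.5142, 0.4477]
tcp_rot: [-0.0, 0.475, 0.88, 0.0]
contact_force: [0.1, 0.1, 0.0]
width: 0.0854
```

{"api": "play_rows", "payload": {
  "grip": [0,0,0,0,0],
  "offset": [
    [2.5,-3,0],
    [5,-6,0],
    [7.5,-9.5,0],
    [10,-13,0],
    [12.5,-16.5,0]
  ],
  "turn": [-4,-8,-12,-16,-20]
}}

```text
t: 1.68
position: [0.3791, 0.3507, 0.4479]
tcp_rot: [-0.0, 0.622, 0.783, 0.0]
contact_force: [0.7, 1.1, 0.5]
width: 0.0856
```

{"api": "play_rows", "payload": {
  "grip": [0,0,0,0,0],
  "offset": [
    [1,-4,0],
    [2,-8,0],
    [3,-12,0],
    [4,-16,0],
    [5,-20,0]
  ],
  "turn": [0,0,0,0,0]
}}

```text
t: 2.1
position: [0.429, 0.1487, 0.4481]
tcp_rot: [-0.0, 0.622, 0.783, 0.001]
contact_force: [2.1, 0.5, 0.7]
width: 0.0853
```

{"api": "play_rows", "payload": {
  "grip": [0,0,0,0,0],
  "offset": [
    [1,-4,0],
    [2,-8,0],
    [3,-12,0],
    [4,-16,0],
    [5,-20,0]
  ],
  "turn": [0,0,0,0,0]
}}

```text
t: 2.52
position: [0.479, -0.0534, 0.4483]
tcp_rot: [0.0, 0.622, 0.783, 0.001]
contact_force: [2.3, 1.1, 0.3]
width: 0.0854
```

{"api": "play_rows", "payload": {
  "grip": [0,0,0,0,0],
  "offset": [
    [1.2,-3,0],
    [2.4,-6,-1],
    [4,-9,-3],
    [6,-12,-5],
    [8,-15,-7]
  ],
  "turn": [0,0,0,0,0]
}}

```text
t: 2.93
position: [0.5595, -0.205, 0.3776]
tcp_rot: [0.0, 0.622, 0.783, 0.001]
contact_force: [1.3, 2.5, 0.9]
width: 0.0856
```

{"api": "play_rows", "payload": {
  "grip": [0,0,0,0,0],
  "offset": [
    [1.2,-3,-2],
    [2.4,-6,-4],
    [3.6,-9,-6],
    [4.9,-12,-8],
    [4.9,-12.7,-11]
  ],
  "turn": [0,0,0,0,0]
}}

```text
t: 3.35
position: [0.6096, -0.337, 0.267]
tcp_rot: [0.002, 0.623, 0.782, 0.001]
contact_force: [0.8, -0.3, -0.5]
width: 0.0855
```

Run:
```python
from plant import r, grab_frame, finder
from h import *
s=r.observe(); print(s['position'],s['tcp_rot'],s['t'])
d=grab_frame('wrist'); cv2.imwrite('pics/w1.png',d['frame'][:,:,::-1]); print(d['K'],d['hand_eye'])
for l in('wedge_heel','wedge_tip','wedge'): print(l,[(round(x['conf'],2),np.round(x['centre'],4)) for x in finder.landmark_of('wrist',l)][:3])
```

```text
[ 0.60956538 -0.33695191  0.26696699] [2.21025336e-03 6.22725763e-01 7.82436749e-01 6.87106281e-04] 3.35
[[325.1922621    0.         271.11444249]
 [  0.         325.1922621  210.41601104]
 [  0.           0.           1.        ]] [[ 4.50020643e-04 -9.49553167e-01 -3.13605772e-01  8.16541227e-02]
 [ 9.99999899e-01  4.31486729e-04  1.28508501e-04  4.50636833e-04]
 [ 1.32910739e-05 -3.13605798e-01  9.49553265e-01 -1.28500068e-01]
 [ 0.00000000e+00  0.00000000e+00  0.00000000e+00  1.00000000e+00]]
wedge_heel [(0.87, array([ 0.3274, -0.3505,  0.01  ])), (0.81, array([ 0.6061, -0.3336,  0.0192])), (0.76, array([ 0.3077, -0.4833,  0.0145]))]
wedge_tip [(0.89, array([ 0.6799, -0.349 ,  0.0048])), (0.89, array([ 4.187e-01, -5.380e-01, -3.000e-04])), (0.79, array([ 0.2241, -0.3041, -0.    ]))]
wedge [(0.97, array([ 0.5959, -0.2758,  0.0026])), (0.93, array([ 0.7231, -0.4076, -0.0009])), (0.67, array([ 0.3488, -0.5052, -0.001 ]))]
```

View pics/w1.png

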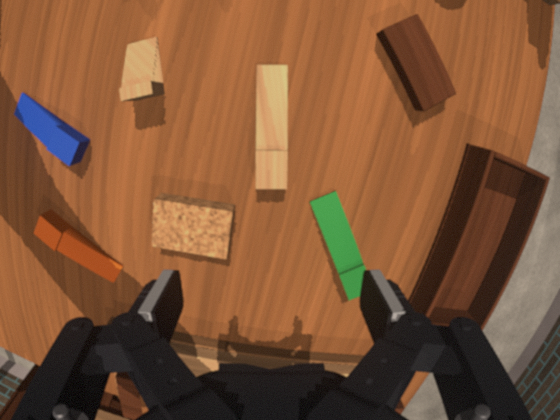

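The crop and wrist view confirm the pale long wedge: its heel is at px (271,168) on the jaws' centre column, and its ramp runs to a thin tip at (271,65). I'll descend now.

{"api": "play_rows", "payload": {
  "grip": [0,0,0,0,0],
  "offset": [
    [-0.2,0.5,-4],
    [-0.2,0.5,-8],
    [-0.2,0.5,-12],
    [-0.2,0.5,-16],
    [-0.2,0.5,-19]
  ],
  "turn": [0,0,0,0,0]
}}

```text
t: 3.97
position: [0.6072, -0.325, 0.0778]
tcp_rot: [0.0, 0.621, 0.784, 0.002]
contact_force: [1.1, -0.8, -0.7]
width: 0.0853
```

{"api": "play_rows", "payload": {
  "grip": [0,0,0,0,0],
  "offset": [
    [0,0,-1.5],
    [0,0,-3],
    [0,0,-4.5],
    [0,0,-5.5],
    [0,0,-5.5]
  ],
  "turn": [0,0,0,0,0]
}}

```text
t: 4.38
position: [0.6069, -0.3245, 0.0217]
tcp_rot: [-0.0, 0.621, 0.784, 0.002]
contact_force: [0.2, 0.3, -0.9]
width: 0.0854
```

{"api": "play_rows", "payload": {
  "grip": [0,0,0.3,0.6,0.6],
  "offset": [
    [0.1,-0.7,0],
    [0.1,-0.7,-0.3],
    [0.1,-0.7,-0.3],
    [0.1,-0.7,-0.3],
    [0.1,-0.7,-0.3]
  ],
  "turn": [0,0,0,0,0],
  "newtons": 40
}}

```text
t: 4.8
position: [0.6081, -0.3315, 0.0192]
tcp_rot: [0.0, 0.621, 0.784, 0.002]
contact_force: [0.4, -1.3, 0.1]
width: 0.0513
```

{"api": "play_rows", "payload": {
  "grip": [0.8,1,1,1,1],
  "offset": [
    [0,0,0],
    [0,0,0],
    [0,0,0],
    [0,0,0],
    [0,0,0]
  ],
  "turn": [0,0,0,0,0]
}}

```text
t: 5.22
position: [0.6084, -0.3316, 0.0197]
tcp_rot: [0.0, 0.621, 0.784, 0.002]
contact_force: [-0.2, 0.5, 5.6]
width: 0.0355
```

{"api": "play_rows", "payload": {
  "grip": [1,1,1,1,1],
  "offset": [
    [0,0,1],
    [0,0,3],
    [0,0,5],
    [0,0,7],
    [0,0,8]
  ],
  "turn": [0,0,0,0,0]
}}

```text
t: 5.63
position: [0.6091, -0.332, 0.1028]
tcp_rot: [0.002, 0.621, 0.784, 0.002]
contact_force: [0.1, -0.0, -0.6]
width: 0.0349
```

{"api": "play_rows", "payload": {
  "grip": [1,1,1,1,1],
  "offset": [
    [-1,3,0],
    [-2,6,0],
    [-3,9,0],
    [-4,12,0],
    [-5,15,0]
  ],
  "turn": [-3,-6,-9,-12,-12]
}}

```text
t: 6.05
position: [0.5583, -0.1806, 0.103]
tcp_rot: [0.002, 0.701, 0.713, 0.002]
contact_force: [2.4, 0.4, -0.1]
width: 0.0353
```

{"api": "play_rows", "payload": {
  "grip": [1,1,1,1,1],
  "offset": [
    [-1,2,0],
    [-2,4,0],
    [-3,6,0],
    [-3.8,6.8,0],
    [-3.8,6.8,0]
  ],
  "turn": [0,0,0,0,0]
}}

```text
t: 6.47
position: [0.5192, -0.1104, 0.1032]
tcp_rot: [0.001, 0.7, 0.714, 0.002]
contact_force: [0.3, 0.8, -1.2]
width: 0.0352
```

Run:
```python
from plant import r, grab_frame, finder
from h import *
s=r.observe(); print(s['position'],s['tcp_rot'],s['t'],s['width'])
for n in('wrist','top','scene'):
  d=grab_frame(n); cv2.imwrite(f'pics/{n}2.png',d['frame'][:,:,::-1])
  for l in('wedge_heel','wedge_tip','mouth','lip'): print(n,l,[(round(x['conf'],2),np.round(x['centre'],4)) for x in finder.landmark_of(n,l) if x['centre'][1]>-.2])
```

```text
[ 0.51923696 -0.11035485  0.10316946] [0.00124032 0.70000619 0.71413291 0.00199713] 6.4667 0.03523576807166771
wrist wedge_heel [(0.76, array([ 0.5187, -0.1109,  0.1041]))]
wrist wedge_tip [(0.7, array([0.5189, 0.0098, 0.0807])), (0.43, array([7.652e-01, 5.710e-02, 5.000e-04]))]
wrist mouth []
wrist lip []
top wedge_heel [(0.58, array([0.3241, 0.1113, 0.0114]))]
top wedge_tip [(0.76, array([0.2811, 0.2197, 0.0015]))]
top mouth [(0.86, array([0.5129, 0.1392, 0.0153]))]
top lip [(0.88, array([0.5173, 0.1352, 0.0284]))]
scene wedge_heel [(0.88, array([ 0.5225, -0.1073,  0.0963])), (0.86, array([0.3254, 0.1037, 0.0103]))]
scene wedge_tip [(0.95, array([ 0.2794,  0.2212, -0.0005])), (0.94, array([0.5219, 0.0164, 0.0846]))]
scene mouth [(0.75, array([0.5159, 0.1375, 0.0168]))]
scene lip [(0.73, array([0.5175, 0.1384, 0.0308])), (0.68, array([0.5143, 0.1443, 0.0016]))]
```

View pics/wrist2.png

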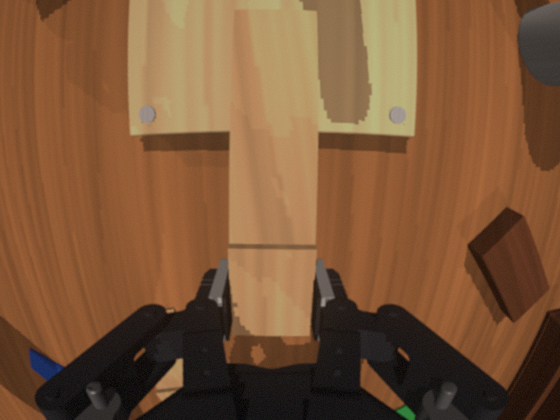

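View pics/top2.png

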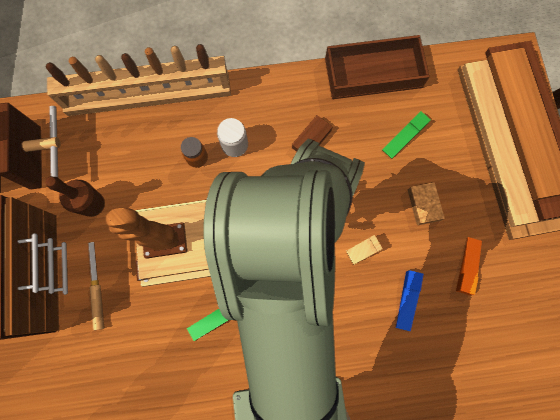

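View pics/scene2.png

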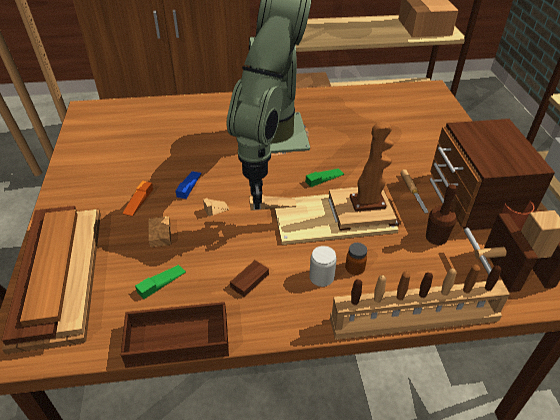

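Run:
```python
from plant import r, grab_frame, finder
from h import *
d=grab_frame('scene'); W=cloud(d); ok=d['range_z']>0
for z0 in np.arange(.06,.6,.04):
  b=ok&(W[...,2]>z0)&(W[...,2]<z0+.04)
  m=b&(W[...,0]>.3)&(W[...,0]<.75)
  o=m&(W[...,1]>.1)&(W[...,1]<.3)&(W[...,0]>.45)&(W[...,0]<.58); a=m&(W[...,1]>-.35)&(W[...,1]<.1)
  f=lambda q:(q.sum(),np.round(W[q][:,1].min(),3),np.round(W[q][:,1].max(),3),np.round(W[q][:,0].min(),2),np.round(W[q][:,0].max(),2)) if q.sum() else None
  print(round(z0,2),'oar',f(o),'arm',f(a))
```

```text
0.06 oar (np.int64(436), np.float64(0.199), np.float64(0.299), np.float64(0.48), np.float64(0.56)) arm (np.int64(320), np.float64(-0.134), np.float64(0.08), np.float64(0.5), np.float64(0.75))
0.1 oar (np.int64(235), np.float64(0.211), np.float64(0.299), np.float64(0.51), np.float64(0.54)) arm (np.int64(232), np.float64(-0.134), np.float64(0.075), np.float64(0.5), np.float64(0.75))
0.14 oar (np.int64(266), np.float64(0.209), np.float64(0.292), np.float64(0.5), np.float64(0.54)) arm (np.int64(108), np.float64(-0.131), np.float64(-0.098), np.float64(0.53), np.float64(0.59))
0.18 oar (np.int64(235), np.float64(0.223), np.float64(0.298), np.float64(0.5), np.float64(0.54)) arm (np.int64(159), np.float64(-0.149), np.float64(-0.082), np.float64(0.51), np.float64(0.59))
0.22 oar (np.int64(241), np.float64(0.232), np.float64(0.299), np.float64(0.5), np.float64(0.54)) arm (np.int64(280), np.float64(-0.151), np.float64(-0.077), np.float64(0.52), np.float64(0.56))
0.26 oar (np.int64(223), np.float64(0.233), np.float64(0.299), np.float64(0.5), np.float64(0.54)) arm (np.int64(280), np.float64(-0.16
[... 398 characters left out ...]
64(-0.043), np.float64(0.51), np.float64(0.59))
0.38 oar None arm (np.int64(691), np.float64(-0.186), np.float64(-0.032), np.float64(0.49), np.float64(0.6))
0.42 oar None arm (np.int64(951), np.float64(-0.183), np.float64(-0.029), np.float64(0.49), np.float64(0.59))
0.46 oar None arm (np.int64(890), np.float64(-0.169), np.float64(-0.032), np.float64(0.42), np.float64(0.57))
0.5 oar None arm (np.int64(671), np.float64(-0.136), np.float64(0.024), np.float64(0.3), np.float64(0.53))
0.54 oar None arm (np.int64(731), np.float64(-0.125), np.float64(0.025), np.float64(0.38), np.float64(0.51))
0.58 oar None arm (np.int64(828), np.float64(-0.109), np.float64(0.032), np.float64(0.39), np.float64(0.5))
```

{"api": "play_rows", "payload": {
  "grip": [1,1,1,1,1],
  "offset": [
    [0,3,0],
    [-0.1,6,0],
    [-0.1,9,-1],
    [-0.1,10,-3],
    [-0.1,10,-4.5]
  ],
  "turn": [0,0,0,0,0]
}}

```text
t: 7.68
position: [0.5193, -0.009, 0.0571]
tcp_rot: [0.002, 0.699, 0.715, 0.002]
contact_force: [0.2, 0.1, -1.9]
width: 0.035
```

{"api": "play_rows", "payload": {
  "grip": [1,1,1,1,1],
  "offset": [
    [0,0,-0.3],
    [0,0,-0.6],
    [0,0,-0.9],
    [0,0,-1.2],
    [0,0,-1.5]
  ],
  "turn": [0,0,0,0,0]
}}

```text
t: 8.1
position: [0.5196, -0.0095, 0.0424]
tcp_rot: [0.002, 0.699, 0.715, 0.003]
contact_force: [-0.1, -0.7, -1.3]
width: 0.0353
```

Run:
```python
from plant import r, grab_frame, finder
from h import *
s=r.observe(); print(s['position'],s['tcp_rot'],s['t'],s['width'],s['contact_force'])
for n in('wrist','scene'):
  d=grab_frame(n); f=d['frame'][:,:,::-1]
  if n=='scene': f=cv2.resize(f[100:270,200:430],(800,591),interpolation=cv2.INTER_CUBIC)
  cv2.imwrite(f'pics/{n}3.png',f)
  for l in('wedge_heel','wedge_tip','mouth','lip'): print(n,l,[(round(x['conf'],2),np.round(x['centre'],4)) for x in finder.landmark_of(n,l) if x['centre'][1]>-.2])
```

```text
[ 0.51958431 -0.00946631  0.04243967] [0.00194469 0.69949003 0.71463441 0.0027527 ] 8.1 0.03525646580061471 [-0.10439769 -0.72787023 -1.29463186]
wrist wedge_heel [(0.71, array([ 0.5203, -0.0104,  0.0395]))]
wrist wedge_tip [(0.94, array([0.5166, 0.1129, 0.0187]))]
wrist mouth []
wrist lip []
scene wedge_heel [(0.64, array([ 0.5184, -0.0038,  0.0348])), (0.59, array([0.3247, 0.1063, 0.0141]))]
scene wedge_tip [(0.89, array([ 0.2787,  0.2211, -0.002 ])), (0.86, array([0.5189, 0.1159, 0.025 ])), (0.47, array([ 0.749 , -0.1544, -0.0015]))]
scene mouth [(0.87, array([0.5149, 0.1371, 0.0225]))]
scene lip [(0.55, array([0.5152, 0.1383, 0.0298]))]
```

View pics/wrist3.png

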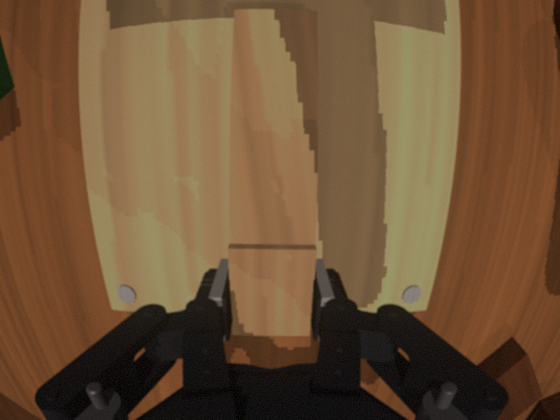

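View pics/scene3.png

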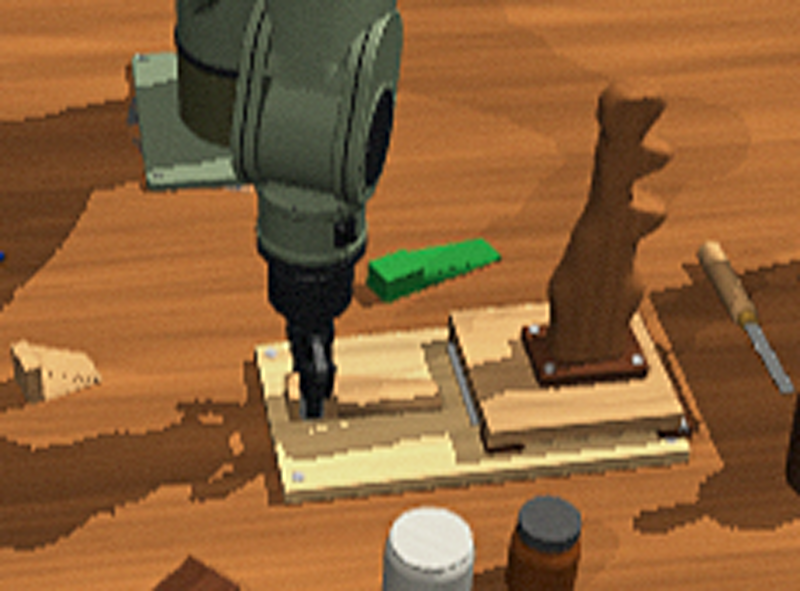

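The wrist view shows the wedge aligned with the base: heel at (272,290), tip at about (262,10), and apron edges symmetric at 95 and 450. The scene crop shows it just above the apron, pointing at the mouth. I'll lower it onto the base.

{"api": "play_rows", "payload": {
  "grip": [1,1,1,1,1],
  "offset": [
    [0,0,-0.1],
    [0,0,-0.2],
    [0,0,-0.3],
    [0,0,-0.4],
    [0,0,-0.4]
  ],
  "turn": [0,0,0,0,0]
}}

```text
t: 9.02
position: [0.5192, -0.0091, 0.038]
tcp_rot: [0.002, 0.699, 0.715, 0.002]
contact_force: [0.1, 0.2, -1.5]
width: 0.0351
```

{"api": "play_rows", "payload": {
  "grip": [1,1,1,1,1],
  "offset": [
    [0,0,-0.05],
    [0,0,-0.1],
    [0,0,-0.15],
    [0,0,-0.15],
    [0,0,-0.15]
  ],
  "turn": [0,0,0,0,0]
}}

```text
t: 9.43
position: [0.5193, -0.0091, 0.0376]
tcp_rot: [0.002, 0.699, 0.715, 0.003]
contact_force: [-6.4, 1.2, 28.5]
width: 0.0352
```

{"api": "play_rows", "payload": {
  "grip": [1,1,1,1,1],
  "offset": [
    [0,0,0],
    [0,0.7,0],
    [0,1.4,0],
    [-0.1,2.1,0],
    [-0.1,2.5,0]
  ],
  "turn": [0,0,0,0,0]
}}

```text
t: 9.85
position: [0.5184, 0.0169, 0.0377]
tcp_rot: [0.002, 0.699, 0.715, 0.003]
contact_force: [-0.2, -3.3, 6.0]
width: 0.0353
```

{"api": "play_rows", "payload": {
  "grip": [1,1,1,1,1],
  "offset": [
    [0,0.5,0],
    [0,1,0],
    [0,1.5,0],
    [0,1.8,0],
    [0,1.8,0]
  ],
  "turn": [0,0,0,0,0]
}}

```text
t: 10.27
position: [0.5184, 0.0362, 0.0377]
tcp_rot: [0.002, 0.699, 0.715, 0.003]
contact_force: [0.6, 2.4, 3.7]
width: 0.0356
```

Run:
```python
from plant import r, grab_frame, finder
from h import *
s=r.observe(); print(s['position'],s['tcp_rot'],s['t'],s['width'],s['contact_force'])
for n in('wrist','scene'):
  d=grab_frame(n); f=d['frame'][:,:,::-1]
  if n=='scene': f=cv2.resize(f[150:270,250:412],(800,591),interpolation=cv2.INTER_CUBIC)
  cv2.imwrite(f'pics/{n}4.png',f)
  for l in('wedge_heel','wedge_tip','mouth','lip'): print(n,l,[(round(x['conf'],2),np.round(x['centre'],4)) for x in finder.landmark_of(n,l) if x['centre'][1]>-.2])
```

```text
[0.51844751 0.03615647 0.03770821] [0.00177626 0.6987884  0.71531936 0.00313599] 10.2667 0.03557206585981527 [0.58318783 2.41887547 3.71963052]
wrist wedge_heel [(0.75, array([0.5176, 0.1432, 0.0018])), (0.74, array([0.516 , 0.0369, 0.0381])), (0.43, array([0.5174, 0.14  , 0.029 ]))]
wrist wedge_tip []
wrist mouth [(0.59, array([0.5158, 0.1384, 0.0181]))]
wrist lip [(0.8, array([0.5143, 0.1399, 0.0289]))]
scene wedge_heel [(0.8, array([0.3262, 0.1042, 0.0133])), (0.67, array([0.5154, 0.0394, 0.0288])), (0.43, array([ 0.749 , -0.1571,  0.0008]))]
scene wedge_tip [(0.68, array([0.5193, 0.1642, 0.0197])), (0.6, array([ 0.2774,  0.2222, -0.0028]))]
scene mouth [(0.7, array([0.5125, 0.1392, 0.0198]))]
scene lip [(0.7, array([0.5133, 0.1425, 0.0292]))]
```

View pics/wrist4.png

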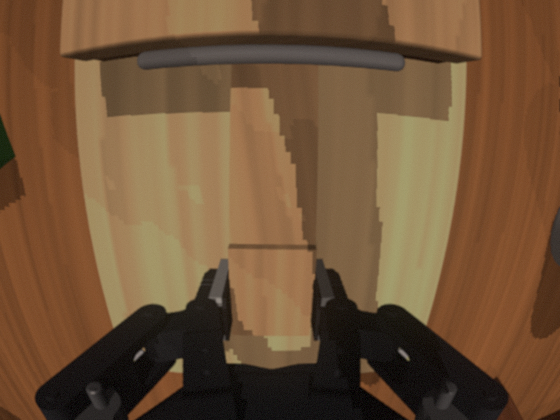

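View pics/scene4.png

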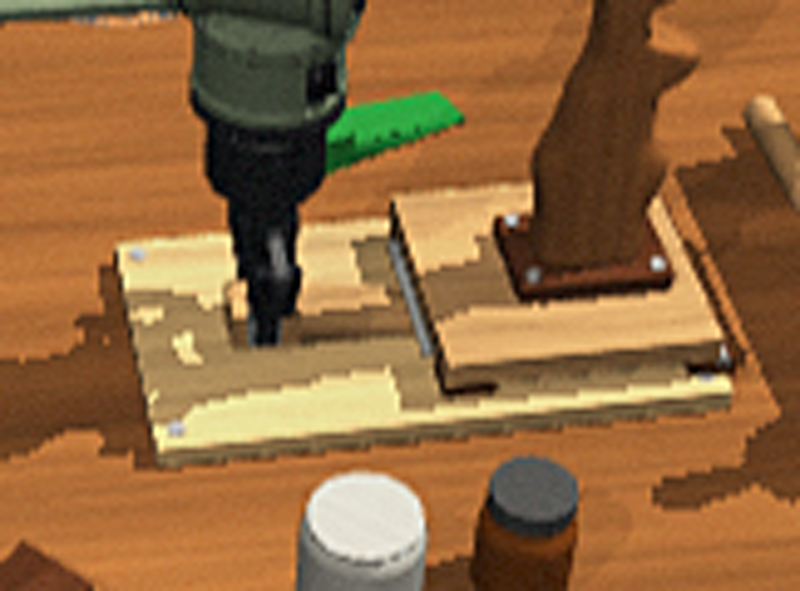

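{"api": "play_rows", "payload": {
  "grip": [1,1,1,1,1],
  "offset": [
    [0,0.2,0],
    [0,0.5,0],
    [0,0.8,0],
    [0,1,0],
    [0,1.1,0]
  ],
  "turn": [0,0,0,0,0]
}}

```text
t: 11.18
position: [0.5185, 0.0477, 0.0377]
tcp_rot: [0.002, 0.699, 0.715, 0.003]
contact_force: [-0.1, -4.8, 4.9]
width: 0.0354
```

{"api": "play_rows", "payload": {
  "grip": [1,1,1,1,1],
  "offset": [
    [0,0.1,0],
    [0,0.25,0],
    [0,0.4,0],
    [0,0.55,0],
    [0,0.7,0]
  ],
  "turn": [0,0,0,0,0]
}}

```text
t: 11.6
position: [0.5185, 0.0536, 0.0377]
tcp_rot: [0.002, 0.699, 0.715, 0.003]
contact_force: [-0.5, -11.6, 4.8]
width: 0.035
```

{"api": "play_rows", "payload": {
  "grip": [1,1,1,1,1],
  "offset": [
    [0,0.15,0],
    [0,0.3,0],
    [0,0.45,0],
    [0,0.6,0],
    [0,0.75,0]
  ],
  "turn": [0,0,0,0,0]
}}

```text
t: 12.02
position: [0.5186, 0.0601, 0.0377]
tcp_rot: [0.003, 0.7, 0.715, 0.002]
contact_force: [0.6, -11.9, 3.6]
width: 0.0355
```

{"api": "play_rows", "payload": {
  "grip": [1,1,1,1,1],
  "offset": [
    [0,0.15,0],
    [0,0.3,0],
    [0,0.45,0],
    [0,0.6,0],
    [0,0.75,0]
  ],
  "turn": [0,0,0,0,0]
}}

```text
t: 12.43
position: [0.5187, 0.0666, 0.0377]
tcp_rot: [0.004, 0.7, 0.714, 0.002]
contact_force: [0.5, -11.5, 4.1]
width: 0.0354
```

Run:
```python
from plant import r, grab_frame, finder
from h import *
s=r.observe(); print(s['position'],s['tcp_rot'],s['t'],s['width'],s['contact_force'])
for n in('wrist','scene'):
  d=grab_frame(n); f=d['frame'][:,:,::-1]
  if n=='scene': f=cv2.resize(f[150:270,250:412],(800,591),interpolation=cv2.INTER_CUBIC)
  cv2.imwrite(f'pics/{n}5.png',f)
  for l in('wedge_heel','wedge_tip','mouth','lip'): print(n,l,[(round(x['conf'],2),np.round(x['centre'],4)) for x in finder.landmark_of(n,l) if x['centre'][1]>-.2 and x['centre'][0]>.45])
  if n=='scene':
    W=cloud(d); 
    m=(d['range_z']>0)&(abs(W[...,0]-.57)<.025)&(W[...,2]>.03)&(W[...,2]<.08)&(W[...,1]>.14)&(W[...,1]<.31)
    P=W[m]; print(len(P), np.polyfit(P[:,1],P[:,2],1))
```

```text
[0.51870336 0.06662749 0.03769592] [0.00400308 0.69989652 0.71423123 0.0016089 ] 12.4333 0.0354043771949616 [  0.51158013 -11.54570769   4.05851772]
wrist wedge_heel [(0.87, array([0.5183, 0.0632, 0.0371]))]
wrist wedge_tip []
wrist mouth [(0.66, array([0.5146, 0.1381, 0.0199]))]
wrist lip [(0.69, array([0.5136, 0.1391, 0.035 ]))]
scene wedge_heel [(0.73, array([0.518 , 0.0724, 0.0303]))]
scene wedge_tip [(0.62, array([ 0.7489, -0.1539,  0.001 ])), (0.34, array([7.627e-01, 5.400e-02, 3.000e-04]))]
scene mouth [(0.93, array([0.516 , 0.1387, 0.0204])), (0.3, array([0.5209, 0.0717, 0.0304]))]
scene lip [(0.98, array([0.517 , 0.1374, 0.0338])), (0.26, array([0.518 , 0.0729, 0.03  ]))]
686 [0.02344755 0.05029543]
```

View pics/wrist5.png

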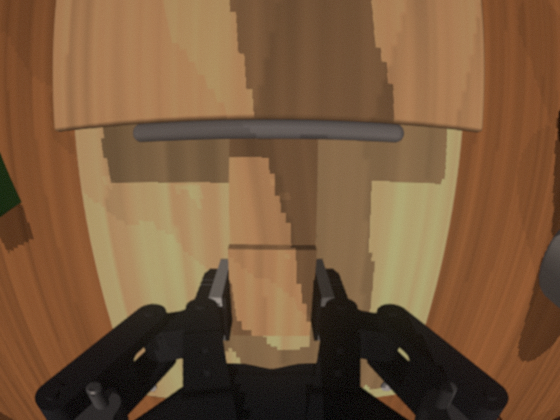

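View pics/scene5.png

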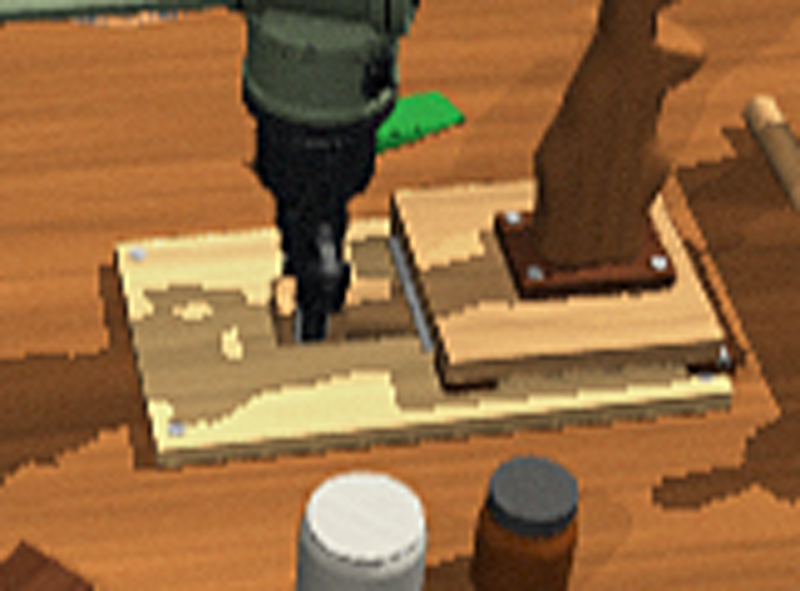

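{"api": "play_rows", "payload": {
  "grip": [1,1,1,1,1],
  "offset": [
    [0,0.2,0],
    [0,0.35,0],
    [0,0.5,0],
    [0,0.65,0],
    [0,0.8,0]
  ],
  "turn": [0,0,0,0,0]
}}

```text
t: 13.35
position: [0.5188, 0.074, 0.0377]
tcp_rot: [0.005, 0.7, 0.714, 0.001]
contact_force: [-1.0, -11.0, 3.8]
width: 0.0354
```

{"api": "play_rows", "payload": {
  "grip": [1,1,1,1,1],
  "offset": [
    [0,0.1,0],
    [0,0.1,0],
    [0,0.1,0],
    [0,0.1,0],
    [0,0.1,0]
  ],
  "turn": [0,0,0,0,0]
}}

```text
t: 13.77
position: [0.5187, 0.0743, 0.0377]
tcp_rot: [0.005, 0.7, 0.714, 0.001]
contact_force: [-1.3, -9.4, 4.8]
width: 0.0355
```

Run:
```python
from plant import r, grab_frame, finder
from h import *
for n in('wrist','scene'):
  s=r.observe(); print(s['position'],s['tcp_rot'],s['t'],s['width'],s['contact_force'])
  d=grab_frame(n); f=d['frame'][:,:,::-1]
  if n=='scene': f=cv2.resize(f[150:270,250:412],(800,591),interpolation=cv2.INTER_CUBIC)
  cv2.imwrite(f'pics/{n}6.png',f)
  for l in('wedge_heel','wedge_tip','mouth','lip'): print(n,l,[(round(x['conf'],2),np.round(x['centre'],4)) for x in finder.landmark_of(n,l) if x['centre'][1]>-.2 and x['centre'][0]>.45])
  if n=='scene':
    W=cloud(d); 
    m=(d['range_z']>0)&(abs(W[...,0]-.57)<.025)&(W[...,2]>.03)&(W[...,2]<.08)&(W[...,1]>.14)&(W[...,1]<.31)
    P=W[m]; print(len(P), np.polyfit(P[:,1],P[:,2],1))
    # tilt baseline from first top frame is only comparable roughly; wedge top / base heights
    T=np.load('top.npz'); V=T['W']; m=(T['z']>0)&(abs(V[...,0]-.57)<.025)&(V[...,2]>.03)&(V[...,2]<.08)&(V[...,1]>.14)&(V[...,1]<.31)
    print('top baseline',np.polyfit(V[m][:,1],V[m][:,2],1))
```

```text
[0.51874544 0.07426289 0.0376832 ] [0.00506623 0.70047467 0.71365887 0.00076038] 13.7667 0.03545316440903597 [-1.26659113 -9.41995482  4.82295225]
wrist wedge_heel [(0.83, array([0.5172, 0.0713, 0.0366]))]
wrist wedge_tip []
wrist mouth [(0.74, array([0.5149, 0.1383, 0.0172]))]
wrist lip [(0.56, array([0.5129, 0.1387, 0.0316]))]
[0.51876401 0.07428266 0.03771435] [0.00507929 0.70045817 0.71367496 0.00078409] 14.0167 0.03500855091097872 [-0.56148207 -9.68916068  4.24038102]
scene wedge_heel [(0.64, array([0.5185, 0.0773, 0.0312]))]
scene wedge_tip []
scene mouth [(0.91, array([0.5171, 0.1368, 0.018 ]))]
scene lip [(0.73, array([0.5151, 0.14  , 0.0349]))]
688 [0.01466526 0.05298844]
top baseline [0.00711083 0.05102319]
```

View pics/scene6.png

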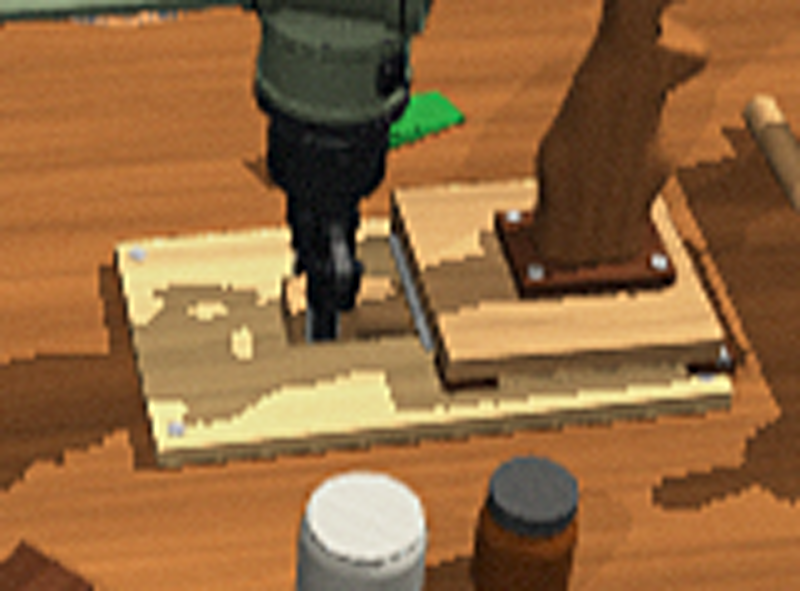

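View pics/wrist6.png

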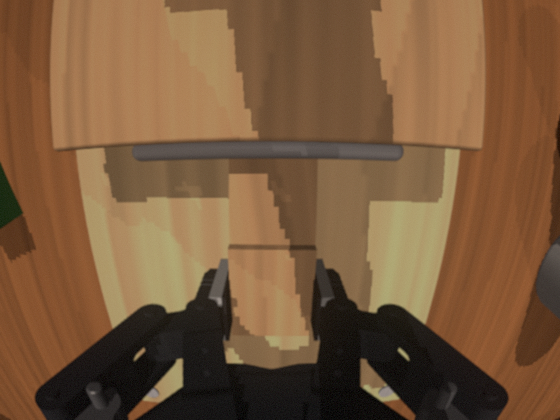

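Run:
```python
from plant import r
print(r.sign_off()); s=r.observe(); print(s['t'],s['position'],s['width'],s['contact_force'])
```

```text
the job is handed in; nothing more can be done
None
the job is handed in; nothing more can be done
```

I gripped the long pale wedge by its heel, set it flat on the apron and slid it tip-first into the mouth until the board lifted about 5 mm. I handed it in at about 14 s, still gripping. The sign-off gives no verdict.

**Last checks:**
- **Tip:** it works out at about 60 mm past the mouth, from the TCP at y = 0.0743 m and the mouth at about 0.137 m.
- **Lift:** the start of the push force at about y = 0.049 m puts the lift at about 5 mm. The scene camera put the lip at 0.035 m, against about 0.030 m at the start.
- **Grip:** opening 35 mm on the 36 mm heel at 40 N. The heel's front edge stayed at the same place in the wrist view throughout, so the wedge did not slip.
- **Flat on the base:** the TCP height stayed at 0.0377 m, the height it had when I set the wedge on the base.
- **Forces:** the push while inserting was about 10 to 12 N at the wrist after each move. I did not measure the wedge-on-board force itself.
- **Clearance:** the gripper showed clear of the board, and nothing else on the bench looked moved.

**Disagreements:**
- **Lip height:** the wrist camera's last lip reading was lower, 0.0316 m; the scene camera's was 0.035 m.
- **Board tilt:** the depth fit's absolute slopes differ between cameras by more than the tilt itself. Its change over the last 8 mm (0.009 rad) fits the expected 0.008.
- **Tool lean:** the tool leaned about 0.6° under load, which should raise the tip by no more than about 1 mm.

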